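Push a plywood panel into register on the screen-printing bed

TASK

A plywood panel lies askew on the bed of the screen-printing table. With the fingertips, push it flat along the bed into register for the next colour: its back long edge snug against both red stops at the back and its right-hand short edge (right as the robot sees it) snug against the single red stop at the side, and leave it there. Never pick up or tip the panel, and leave the ink jar, the tape roll and the squeegee where they are.

Things in the scene. Friction and masses are not known exactly. Their poses are not given: they have to be found in the camera images.
- panel: Loose plywood panel with ochre dots, 120 (x) x 190 (y) x 12 mm thick, about 0.2 kg, flat on the grey bed. Origin: centre of its underside; z up. It starts 30 to 65 mm short of register in x and 45 to 95 mm to the left (+y), turned up to 15 degrees; its +x long edge already faces the two back stops, its -y short edge the side stop.
- register: Three red metal stops fixed on the bed, 8 mm high, faces 30 mm wide. Origin: on the bed (z = 0), where the panel's origin lies in register, with x and y as the panel's then. Back stops: faces at x = +60 mm, centred at y = +60 and -60 mm. Side stop: face at y = -95 mm, centred at x = 0. Stops and their feet reach 32 mm behind the face (tape to 42 mm). The other two sides are open.
- back_stop_left (a point): Middle of the top edge of the left back stop's contact face, 8 mm above the bed.
- back_stop_right (a point): Middle of the top edge of the right back stop's contact face, 8 mm above the bed.
- side_stop (a point): Middle of the top edge of the side stop's contact face, 8 mm above the bed.
- ink_jar: Jar of ochre ink with a white lid, 66 mm across, 86 mm high, standing to the right of the side stop; leave alone. Origin: centre of its underside.
- tape_roll: Blue roll of tape lying flat, 92 mm across, 25 mm high, to the right of the side stop; leave alone. Origin: centre of its underside.
- squeegee: Wooden printing squeegee with a green blade lying flat behind the back stops, 115 (its x) x 200 (its y) x 26 mm high; leave alone. Origin: under its middle, on the bed.
Mind the look-alikes: they are no part of the job. There is more than one size of the panel; the job needs the middle-sized.

How it is judged:
At the end, for the whole second after the job is handed in: The panel lies flat and still on the bed, its centre within 2.5 mm of its place in the register and square with the stops within 0.02 rad, so that it rests against all three; the jar, the tape roll and the squeegee are within 10 mm of where they were (horizontal distance between panel and register below 0.0025 m and angle between the x axis of panel and the x axis of register, either way round below 0.02 rad and height (world z) of panel below 0.002 m and angle between panel's own z axis and vertical below 0.02 rad and linear speed of panel below 0.01 m/s and distance of each of ink_jar, tape_roll, squeegee from where it was at the start of the episode below 0.01 m); the robot touches nothing.
It fails at once if the panel is lifted off the bed (height (world z) of panel above 0.005 m).
It fails at once if the panel is tipped up (angle between panel's own z axis and vertical above 0.06 rad).
It fails at once if the ink jar is shifted or knocked over (distance of ink_jar from where it was at the start of the episode above 0.01 m or angle between ink_jar's own z axis and vertical above 0.2 rad).
It fails at once if the tape roll is shifted (distance of tape_roll from where it was at the start of the episode above 0.01 m).
It fails at once if the squeegee is shifted (distance of squeegee from where it was at the start of the episode above 0.01 m).
It also fails if it takes over 45 s, if anything falls off the work surface, if the arm or the gripper's body presses on something with over 40 N, if the wrist force passes 120 N, or if a joint passes its speed limit or range.

ROBOT

A 7-joint arm with a two-finger parallel gripper is mounted at the origin on the work surface. World frame = base frame: x ahead of the robot, y to its left, z up, the work surface at z = 0. Lengths are in m, angles in rad, forces in N, time in s.
With the tool pointing down it reaches from about 0.4 to 0.875 m from the base axis. Payload 19.3 kg.
Tool frame: the origin (TCP) lies on the mounting face of the last link; the fingertips stand 173 mm ahead of it and the grasp point (between the pads) lies 155 mm ahead of it; z points along the fingers, y is the line along which they close (so a half turn about z gives the same grasp; the last joint's range is limited). The gripper opens to 85 mm and grips with 20 to 120 N. Pads are 22 mm wide; open, the fingers measure 114 mm over their backs; the gripper's body (76 mm by 85 mm) begins 54 mm behind the grasp point. The pads swing forward as they close: fully open they stand 13 mm farther back than shut.
Start: joints at [1.225, 0.521, -0.036, 1.599, 0.021, 1.021, -0.113], TCP at [0.17, -0.601, 0.405] pointing down, gripper open.
Joint ranges: [-2.91, 2.91], [-0.3, 2.13], [-1.5, 1.42], [0.17, 2.43], [-1.26, 4.41], [0.16, 1.93], [-2.52, 2.52]. Speed limits (rad/s): [1.89, 1.89, 2.39, 2.39, 3.01, 3.01, 3.01].

INTERFACE

Orientations are given as a rotation vector (axis times angle).
In Python, from plant import ctrl gives the robot as it stands.
- The arm moves only by the tool apply_moves, never from a script. Its argument "deltas" is text: rows parted by semicolons, each of 7 numbers parted by spaces: the shift along the tool's x, y, z in m, then the turn, a rotation vector about the tool's x, y, z in degrees, then the finger opening in m, from 0 to 0.0854. In form: dx dy dz ax ay az fingers; .... A call has 1 to 5 rows; each row shifts and turns the commanded pose from where the row before left it, along the tool's axes as they then stand; what a row does not reach is not made up. A row lasts 1/8 s, in which the tool goes at most 62.5 mm and 10.7 degrees, less where a joint would pass 70% of its speed; a pose out of reach is approached as far as the arm can. A call with a gripper value outside its range is refused whole. The fingers move at their own pace and stop on an object; "grip_force" is the grip in N (left out, the last holds). Time passes only in rows, so rows that do not move let the fingers close. It gives the time, the measured TCP pose, the force, the opening and the grip force at its end, in the units of the state.
- ctrl.get_obs(): the state, without advancing time (a new reading comes with each control period).
- ctrl.snapshot(name): name is "scene" or "top" or "wrist"; returns a dict with "frame" (420x560x3 uint8, red, green, blue), "camera_matrix" (3x3 intrinsics, pixels), "extrinsics" (4x4, takes a point from camera to world coordinates). Camera axes: x right, y down, z forward; pixel columns grow to the right and rows downward; lengths in m; the calibration is good to about 2 mm. A picture is of the moment at which its call begins. There is no depth.
- ctrl.sign_off(): hands the job in; it is judged then, once.
The state is a dict: "clock": time; "joint_positions": joint angles; "qvel": joint speeds; "joint_efforts": joint torques, N m; "eef_pos": TCP position; "tool_rot": TCP orientation; "contact_force": force on the tool from outside, world axes, zero at the start; "ft_torque": the same for the moment, N m; "opening": opening from 0.0 (shut) to 1.0 (fully open); "finger_force": force on a finger pad.
Only numpy, scipy, OpenCV 4.12 (cv2) and the standard library are available. Lean on these libraries where they do the work, as an engineer would, in place of code of your own. Each camera call takes 0.05 s, during which the arm holds its last target. There are 200 camera calls.

## Working session

There is one attempt and no reset: what is moved stays moved. The work goes in short steps, Python scripts to look and compute and a tool call to move; the robot and the scene stay as the last step left them, time stands still between calls to the robot, and variables do not carry over. Pictures are saved under pics/ and viewed, at most 10 in all, crops included, and the job is handed in when it is done.

Besides the shell and the picture viewer there is one more tool, called after "Request:" as name(argument=value, ...), one argument or row to a line, values as JSON. apply_moves: Moves the arm, as the interface text tells. Its arguments: {"type":"object","properties":{"deltas":{"type":"string"},"grip_force":{"type":"number"}},"required":["deltas"]}

```bash
mkdir -p pics; ls; python3 - <<'E'
from plant import ctrl
import cv2,numpy as np
np.set_printoptions(precision=4,suppress=True)
for n in("scene","top"):
    s=ctrl.snapshot(n); cv2.imwrite(f"pics/{n}0.png",s["frame"][:,:,::-1]); print(n,s["camera_matrix"],s["extrinsics"])
o=ctrl.get_obs(); print(o)
E
```

```text
pics
scene [[473.4577   0.     290.4321]
 [  0.     473.4577 212.3795]
 [  0.       0.       1.    ]] [[ 0.2969  0.6239 -0.7229  1.4308]
 [ 0.9547 -0.2079  0.2128 -0.2251]
 [-0.0175 -0.7533 -0.6574  0.7788]
 [ 0.      0.      0.      1.    ]]
top [[444.9269   0.     283.8986]
 [  0.     444.9269 205.0982]
 [  0.       0.       1.    ]] [[-0.026  -0.9958  0.0879  0.5201]
 [-0.9996  0.025  -0.0125  0.0247]
 [ 0.0103 -0.0882 -0.996   1.0767]
 [ 0.      0.      0.      1.    ]]
{'clock': 0.1, 'joint_positions': array([ 1.2248,  0.5219, -0.0364,  1.5999,  0.0212,  1.0211, -0.1128]), 'qvel': array([ 0.0001, -0.0008, -0.0009, -0.0007,  0.0013,  0.0001, -0.0002]), 'joint_efforts': array([  0.0059, -92.8489,   1.9853, -37.0527,   0.0182,   0.0055,
         0.    ]), 'eef_pos': array([ 0.1702, -0.6013,  0.4042]), 'tool_rot': array([-3.1108, -0.4317,  0.0003]), 'contact_force': array([-0.2918, -0.3805,  0.0519]), 'ft_torque': array([ 0.0568,  0.0468, -0.0101]), 'finger_force': 0.0, 'opening': 0.9973790453437589}
```

View pics/top0.png

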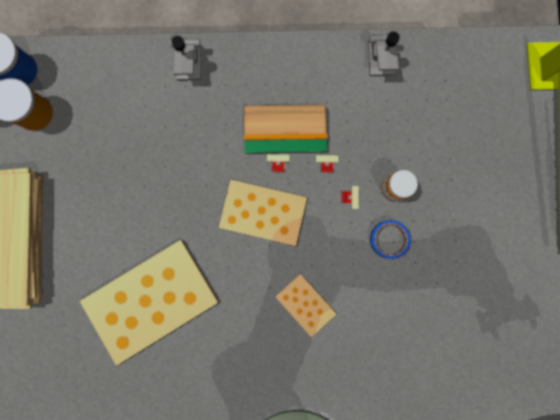

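View pics/scene0.png

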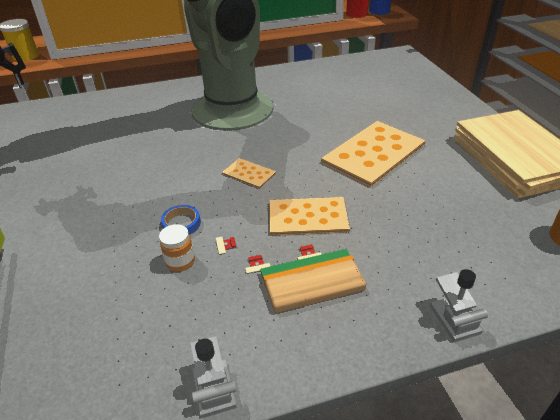

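The top view shows three dotted panels: large at (149,302), middle-sized at (263,212), small at (306,305). There is also a stack of boards at (15,240). I choose the middle one, near the stops at (278,167), (327,167) and (348,197). Next is a close crop, with colour-based measurement.

```bash
cat >h.py <<'E'
from plant import ctrl
import cv2,numpy as np
np.set_printoptions(precision=4,suppress=True)
def ray(s,uv,z):
    uv=np.atleast_2d(uv).astype(float); K=s["camera_matrix"];E=s["extrinsics"]
    d=np.c_[(uv-K[:2,2])/K[0,0],np.ones(len(uv))]@E[:3,:3].T
    return E[:3,3]+d*((z-E[2,3])/d[:,2])[:,None]
def proj(s,p):
    E=s["extrinsics"];K=s["camera_matrix"]
    c=(np.atleast_2d(p)-E[:3,3])@E[:3,:3]; return (c/c[:,2:])@K.T[:,:2]
def rect(w,h,x,y,th,z):
    c=np.array([[w,h],[w,-h],[-w,-h],[-w,h]])/2; R=np.array([[np.cos(th),-np.sin(th)],[np.sin(th),np.cos(th)]])
    return np.c_[c@R.T+[x,y],np.full(4,z)]
E
python3 - <<'E'
from h import *
s=ctrl.snapshot("top");f=s["frame"]
cv2.imwrite("pics/crop1.png",cv2.resize(f[140:270,200:430,::-1],None,fx=3.4,fy=3.4,interpolation=cv2.INTER_CUBIC))
hsv=cv2.cvtColor(f,cv2.COLOR_RGB2HSV)
m=((hsv[...,1]>70)&(hsv[...,2]>90)).astype(np.uint8); m[:175]=0;m[255:]=0;m[:,:210]=0;m[:,312:]=0
c=max(cv2.findContours(m,0,1)[0],key=cv2.contourArea); w=ray(s,c[:,0],.012)
r=cv2.minAreaRect((w[:,:2]*1000).astype(np.float32)); print("panel",r)
red=((hsv[...,0]<6)|(hsv[...,0]>174))&(hsv[...,1]>170)&(hsv[...,2]>90)
n,l,st,ce=cv2.connectedComponentsWithStats(red.astype(np.uint8))
for i in range(1,n):
    if st[i,4]>8: print(st[i],ce[i],ray(s,ce[i],.008))
E
```

```text
panel ((597.8451538085938, 62.412113189697266), (191.37722778320312, 120.89212799072266), 75.43939208984375)
[273 163  11   8  70] [277.7    167.1286] [[0.7074 0.0239 0.008 ]]
[322 163  11   9  76] [326.6974 167.6974] [[ 0.7031 -0.0952  0.008 ]]
[342 192   9  11  78] [345.4744 196.6795] [[ 0.6311 -0.1382  0.008 ]]
```

View pics/crop1.png

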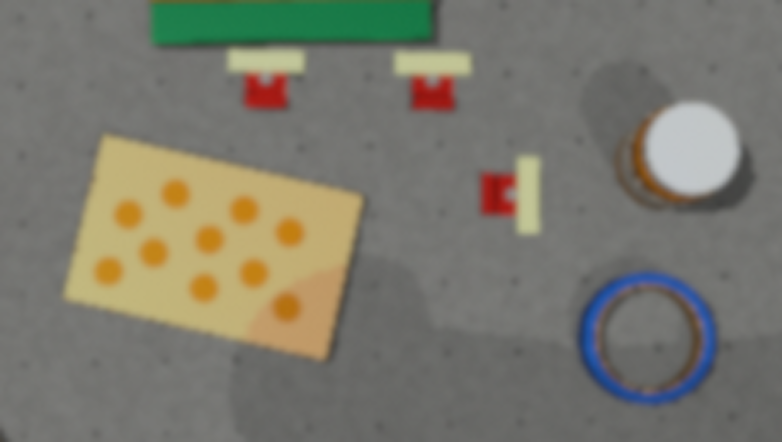

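The crop confirms the middle-sized panel (191 x 121 mm measured), centred at crop (213,245). The red faces are at (266,109), (433,110) and (481,195). Next I fit the register pose and compute the approach.

```bash
cat >>h.py <<'E'
from scipy.spatial.transform import Rotation as R
def state():
    o=ctrl.get_obs(); M=R.from_rotvec(o["tool_rot"]).as_matrix()
    return o,o["eef_pos"],M,np.arctan2(M[1,0],M[0,0])
def togo(x,y,z,yaw):  # total shift in present tool axes (mm), turn about tool z (deg)
    o,p,M,yw=state(); d=np.array([x,y,z])-p
    print("tool now",p,"yaw",np.degrees(yw),"tilt z",M[:,2],"shift mm",M.T@d*1000,"az",-np.degrees(yaw-yw))
E
python3 - <<'E'
from h import *
s=ctrl.snapshot("top");f=s["frame"].astype(float)
r=f[...,0]-f[...,1:3].max(2)
def half(p):   # subpixel falling edge
    h=np.max(p)/2; i=np.where(p>h)[0][-1]; return i+(p[i]-h)/(p[i]-p[i+1])
e=[(278,half(r[160:185,275:281].mean(1))+160),(326.7,half(r[160:185,324:330].mean(1))+160)]
es=360-half(r[194:200,330:361].mean(0)[::-1])
b=ray(s,e,0.0);sd=ray(s,[[es,196.7]],0.0)[0]
d=(b[0]-b[1])[:2]; th=np.arctan2(-d[0],d[1]); 
X=np.array([np.cos(th),np.sin(th)]);Y=np.array([-X[1],X[0]])
c=X*(b[:,:2]@X).mean()-X*.06+Y*(sd[:2]@Y+.095)
print(e,es,b,sd,"th",th,np.degrees(th),"centre",c, "mid via back y",b[:,:2]@Y, c@Y, "side x",sd[:2]@X,c@X)
tp=-np.radians(14.56)
togo(.511,.085,.30,tp)
E
```

```text
[(278, np.float64(171.28086419753086)), (326.7, np.float64(171.70833333333334))] 341.2020905923345 [[ 0.6985  0.0234  0.    ]
 [ 0.6946 -0.0958  0.    ]] [ 0.6322 -0.129   0.    ] th -0.033159262298075684 -1.8998857814470078 centre [ 0.6366 -0.0341] mid via back y [ 0.0466 -0.0727] -0.012972450805826234 side x 0.6361189060243548 0.6373597555175022
tool now [ 0.1701 -0.6013  0.4044] yaw 15.798090971771451 tilt z [-0.0002  0.0006 -1.    ] shift mm [ 514.8435 -567.5441  104.6991] az 30.35809097177145
```

Request:
apply_moves(
  deltas="0.040 -0.044 0 0 0 0 0.0854;0.040 -0.044 0 0 0 0 0.0854;0.040 -0.044 0 0 0 0 0.0854;0.040 -0.044 0 0 0 0 0.0854;0.040 -0.044 0 0 0 0 0.0854",
)

```text
clock: 0.82
eef_pos: [0.3033, -0.3334, 0.4048]
tool_rot: [3.111, 0.432, 0.0]
contact_force: [1.8, -0.6, 0.1]
opening: 1.003
finger_force: 0.0
```

Request:
apply_moves(
  deltas="0.040 -0.044 0 0 0 0 0.0854;0.040 -0.044 0 0 0 0 0.0854;0.040 -0.044 0 0 0 0 0.0854;0.040 -0.044 0 0 0 0 0.0854;0.040 -0.044 0 0 0 0 0.0854",
)

```text
clock: 1.45
eef_pos: [0.4358, -0.0673, 0.4049]
tool_rot: [3.112, 0.431, 0.001]
contact_force: [0.4, -0.1, -0.1]
opening: 1.002
finger_force: 0.0
```

Request:
apply_moves(
  deltas="0.040 -0.044 0 0 0 0 0.0854;0.040 -0.044 0.03 0 0 0 0.0854;0.03 -0.035 0.04 0 0 10 0.0854;0 0 0.03 0 0 10 0.0854;0 0 0 0 0 10 0.0854",
)

```text
clock: 2.08
eef_pos: [0.5051, 0.0756, 0.305]
tool_rot: [3.116, -0.39, -0.006]
contact_force: [0.3, 0.1, 0.6]
opening: 0.999
finger_force: 0.0
```

```bash
python3 - <<'E'
from h import *
togo(.511,.085,.20,-np.radians(14.56))
s=ctrl.snapshot("wrist");cv2.imwrite("pics/w1.png",s["frame"][:,:,::-1]);print(s["extrinsics"])
E
```

```text
tool now [0.5051 0.0756 0.305 ] yaw -14.26916217047863 tilt z [-0.004  -0.0007 -1.    ] shift mm [  3.7874 -10.7821 104.9665] az 0.29083782952137094
[[-0.2458 -0.9315 -0.2681  0.5717]
 [-0.9693  0.2367  0.0665  0.0588]
 [ 0.0015  0.2762 -0.9611  0.2746]
 [ 0.      0.      0.      1.    ]]
```

View pics/w1.png

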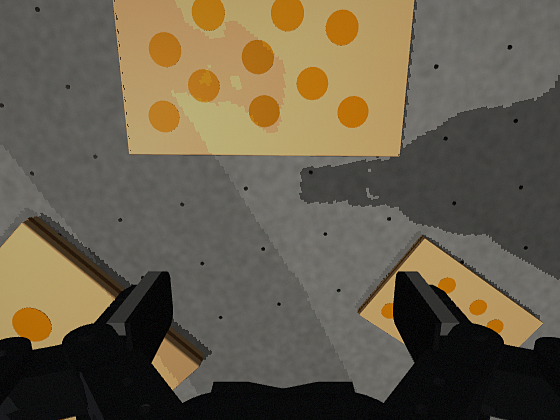

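The wrist view shows the panel's near edge from (129,154) to (400,156), with the big panel's corner near (210,355) and the small panel at (423,237). I check fingertip clearance against both neighbours.

```bash
python3 - <<'E'
from h import *
s=ctrl.snapshot("wrist")
print("edge",ray(s,[[129,154],[400,156]],.012)[:,:2]); print("small",ray(s,[[423,237],[358,312]],.01)[:,:2],"big",ray(s,[[210,355],[32,216]],.012)[:,:2])
print("fingertip px if z=.132/.145 ", proj(s,[[.5051+.0125,.0756+.05,.132],[.5051+.0125,.0756+.05,.145]]))
tp=-np.radians(14.56);C=np.array([.511,.085]);X=np.array([np.cos(tp),np.sin(tp)]);Y=np.array([-X[1],X[0]])
for a in(-.011,.011):
  for b in(-.057,.057): print(C+a*X+b*Y)
E
```

```text
edge [[ 0.567   0.1708]
 [ 0.517  -0.0132]]
small [[ 0.4519 -0.02  ]
 [ 0.4019  0.0402]] big [[0.3951 0.1663]
 [0.5426 0.2564]]
fingertip px if z=.132/.145  [[160.1116 276.6876]
 [149.5745 291.5369]]
[0.486  0.0326]
[0.5147 0.1429]
[0.5073 0.0271]
[0.536  0.1374]
```

Request:
apply_moves(
  deltas="0.004 -0.011 0.03 0 0 0.5 0.0854;0 0 0.04 0 0 0 0.0854;0 0 0.045 0 0 0 0.0854;0 0 0.006 0 0 0 0.0854;0 0 0 0 0 0 0.0854",
)

```text
clock: 2.8
eef_pos: [0.5126, 0.0848, 0.1873]
tool_rot: [-3.116, 0.394, -0.001]
contact_force: [0.2, -0.0, 0.2]
opening: 1.001
finger_force: 0.0
```

Request:
apply_moves(
  deltas="0 0 0.002 0 0 0 0.0854;0 0 0.002 0 0 0 0.0854;0 0 0.002 0 0 0 0.0854;0 0 0 0 0 0 0.0854",
)

```text
clock: 3.3
eef_pos: [0.5122, 0.0848, 0.1804]
tool_rot: [-3.116, 0.397, -0.0]
contact_force: [0.3, -0.2, -0.6]
opening: 0.994
finger_force: 0.0
```

```bash
python3 - <<'E'
from h import *
togo(.511,.085,.178,-np.radians(14.9))
s=ctrl.snapshot("wrist");cv2.imwrite("pics/w2.png",s["frame"][:,:,::-1])
E
```

```text
tool now [0.5122 0.0848 0.1804] yaw -14.503982853947463 tilt z [ 0.0001  0.0001 -1.    ] shift mm [-1.2347  0.1289  2.4176] az 0.39601714605253907
```

View pics/w2.png

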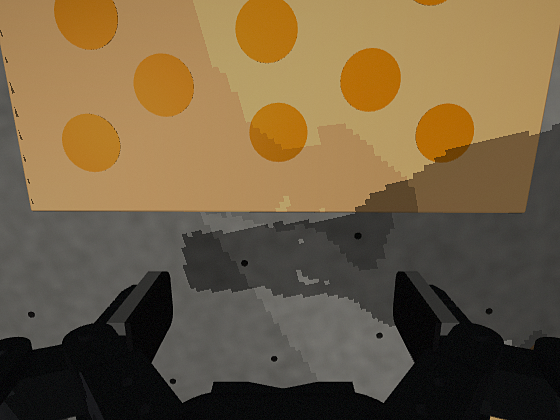

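The fingers at (160,275) and (405,275) sit behind the panel edge at row 211 and are still clear of the bed. I probe down gently.

Request:
apply_moves(
  deltas="0 0 0.002 0 0 0 0.0854;0 0 0.001 0 0 0 0.0854;0 0 0 0 0 0 0.0854",
)

```text
clock: 3.72
eef_pos: [0.5122, 0.0848, 0.1772]
tool_rot: [3.116, -0.397, -0.0]
contact_force: [-0.1, 0.7, -0.7]
opening: 1.001
finger_force: 0.0
```

Request:
apply_moves(
  deltas="0 0 0.002 0 0 0 0.0854;0 0 0.001 0 0 0 0.0854;0 0 0 0 0 0 0.0854",
)

```text
clock: 4.1
eef_pos: [0.5122, 0.0848, 0.1742]
tool_rot: [3.116, -0.397, -0.0]
contact_force: [0.7, 0.7, -0.4]
opening: 0.997
finger_force: 0.0
```

Request:
apply_moves(
  deltas="0 0 0.001 0 0 0 0.0854;0 0 0.001 0 0 0 0.0854;0 0 0 0 0 0 0.0854",
)

```text
clock: 4.47
eef_pos: [0.5122, 0.0848, 0.1723]
tool_rot: [-3.116, 0.397, 0.0]
contact_force: [0.2, 0.8, 0.3]
opening: 1.0
finger_force: 0.0
```

Request:
apply_moves(
  deltas="0 0 0.002 0 0 0 0.0854;0 0 0.002 0 0 0 0.0854;0 0 0.001 0 0 0 0.0854;0 0 0 0 0 0 0.0854",
)

```text
clock: 4.97
eef_pos: [0.5122, 0.0848, 0.1672]
tool_rot: [-3.116, 0.397, 0.0]
contact_force: [0.2, 0.6, -0.5]
opening: 1.0
finger_force: 0.0
```

Request:
apply_moves(
  deltas="0 0 0.001 0 0 0 0.0854;0 0 0.001 0 0 0 0.0854;0 0 0.001 0 0 0 0.0854;0 0 0 0 0 0 0.0854",
)

```text
clock: 5.48
eef_pos: [0.5122, 0.0848, 0.1642]
tool_rot: [-3.116, 0.397, 0.0]
contact_force: [0.0, -0.9, -0.3]
opening: 0.999
finger_force: 0.0
```

Request:
apply_moves(
  deltas="0.008 0 0 0 0 0 0.0854;0.008 0 0 0 0 0 0.0854;0.004 0 0 0 0 0 0.0854;0.004 0 0 0 0 -1 0.0854;0.004 0 0 0 0 -1.5 0.0854",
)

```text
clock: 6.1
eef_pos: [0.5394, 0.0778, 0.1643]
tool_rot: [3.124, -0.326, -0.001]
contact_force: [-2.0, -0.2, 0.7]
opening: 0.998
finger_force: 0.9
```

Request:
apply_moves(
  deltas="0.004 0 0 0 0 -2 0.0854;0.004 0 0 0 0 -2 0.0854;0.004 0 0 0 0 -2 0.0854;0.004 0 0 0 0 -2 0.0854;0.004 0 0 0 0 -2 0.0854",
)

```text
clock: 6.72
eef_pos: [0.5594, 0.0751, 0.1643]
tool_rot: [-3.141, 0.051, -0.0]
contact_force: [-0.9, -0.0, 0.3]
opening: 1.001
finger_force: 0.6
```

```bash
cat >>h.py <<'E'
def look(name,view=None):
    s=ctrl.snapshot("top");f=s["frame"]
    if view: cv2.imwrite(view,cv2.resize(f[120:270,190:430,::-1],None,fx=3.3,fy=3.3,interpolation=cv2.INTER_CUBIC))
    return s
REG=np.array([.6366,-.0341]);TH=-.0332
def toreg(p):
    c,s_=np.cos(TH),np.sin(TH); return (np.asarray(p)[:2]-REG)@np.array([[c,-s_],[s_,c]])
E
python3 - <<'E'
from h import *
look(0,"pics/t2.png"); togo(*[.56,.0,.164,TH]); print(toreg(state()[1]))
E
```

```text
tool now [0.5598 0.075  0.1644] yaw -1.7864553594968398 tilt z [ 0.0005  0.0001 -1.    ] shift mm [ 2.509  74.9455  0.3518] az 0.11576452033749347
[-0.0804  0.1065]
```

View pics/t2.png

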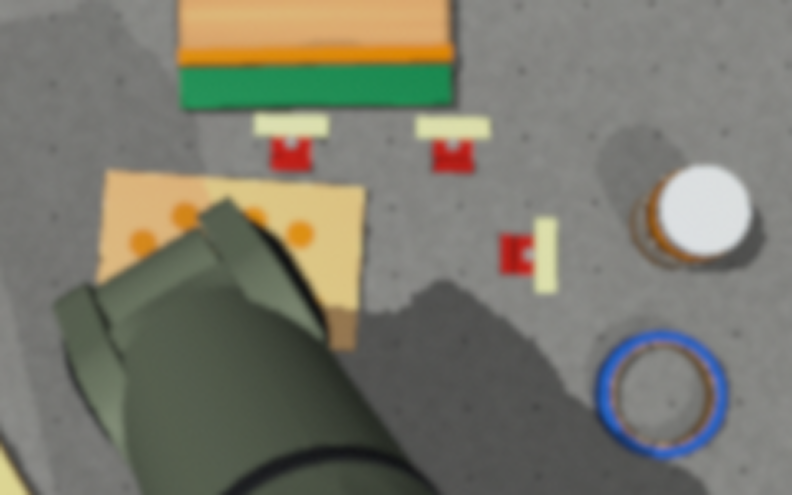

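The panel's back edge runs from crop (107,170) to (367,187), still about 3.5° off square and about 8 mm short of the left stop. I push a little more with a slight turn, then back off.

Request:
apply_moves(
  deltas="0.002 0 0 0 0 -1 0.0854;0.002 0 0 0 0 0 0.0854;0.0015 0 0 0 0 0 0.0854;-0.02 0 0 0 0 0 0.0854;-0.01 0 -0.05 0 0 0 0.0854",
)

```text
clock: 7.4
eef_pos: [0.5331, 0.0756, 0.2125]
tool_rot: [3.141, -0.027, -0.008]
contact_force: [1.7, 0.0, 1.5]
opening: 1.003
finger_force: 0.0
```

Request:
apply_moves(
  deltas="0 -0.03 -0.03 0 0 10 0.0854;0 0 0 0 0 10 0.0854;0 0 0 0 0 10 0.0854;0 0 0 0 0 10 0.0854;0 0 0 0 0 10 0.0854",
)

```text
clock: 8.02
eef_pos: [0.5354, 0.1054, 0.2448]
tool_rot: [-2.83, 1.361, -0.002]
contact_force: [0.2, 0.5, -0.7]
opening: 1.001
finger_force: 0.0
```

Request:
apply_moves(
  deltas="0 0 0 0 0 10 0.0854;0 0 0 0 0 10 0.0854;0 0 0 0 0 10 0.0854;0 0 0 0 0 10 0.0854;-0.05 -0.03 0 0 0 0 0.0854",
)

```text
clock: 8.65
eef_pos: [0.5619, 0.1458, 0.245]
tool_rot: [2.196, -2.246, -0.001]
contact_force: [1.6, -0.4, -1.0]
opening: 1.003
finger_force: 0.0
```

```bash
python3 - <<'E'
from h import *
o=state()[0];print(o["joint_positions"])
look(0,"pics/t3.png")
s=ctrl.snapshot("wrist");cv2.imwrite("pics/w3.png",s["frame"][:,:,::-1])
togo(.63,.22,.25,TH-np.pi/2)
E
```

```text
[-1.0287  1.0915  1.1727  1.872  -1.1784  1.0872 -2.5173]
tool now [0.563  0.1517 0.2394] yaw -90.4935714790789 tilt z [-0.0066 -0.0078 -0.9999] shift mm [-68.8313 -66.3743 -11.6166] az 1.4086484007554356
```

View pics/t3.png

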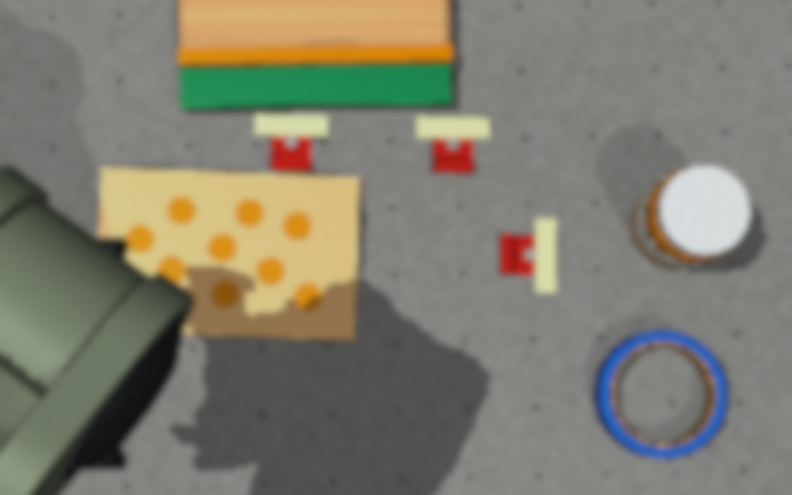

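The top view shows the panel nearly square, its back edge running from (100,167) to (360,178), just short of the stops. But q7 is at its range limit, so I turn back and use the opposite half-turn.

Request:
apply_moves(
  deltas="0 0 0 0 0 -10 0.0854;0 0 0 0 0 -10 0.0854;0 0 0 0 0 -10 0.0854;0 0 0 0 0 -10 0.0854;0 0 0 0 0 -10 0.0854",
)

```text
clock: 9.38
eef_pos: [0.5621, 0.147, 0.2435]
tool_rot: [2.945, -1.089, -0.004]
contact_force: [-0.2, 0.3, -0.1]
opening: 1.004
finger_force: 0.0
```

Request:
apply_moves(
  deltas="0 0 0 0 0 -10 0.0854;0 0 0 0 0 -10 0.0854;0 0 0 0 0 -10 0.0854;0 0 0 0 0 -10 0.0854;0 0 0 0 0 -10 0.0854",
)

```text
clock: 10.0
eef_pos: [0.5621, 0.147, 0.2436]
tool_rot: [3.131, 0.257, -0.004]
contact_force: [-1.1, -1.8, -0.9]
opening: 1.001
finger_force: 0.0
```

Request:
apply_moves(
  deltas="0 0 0 0 0 -10 0.0854;0 0 0 0 0 -10 0.0854;0 0 0 0 0 -10 0.0854;0 0 0 0 0 -10 0.0854;0 0 0 0 0 -10 0.0854",
)

```text
clock: 10.62
eef_pos: [0.5621, 0.1469, 0.2436]
tool_rot: [-2.728, -1.556, 0.004]
contact_force: [-0.1, -0.1, 0.1]
opening: 1.001
finger_force: 0.0
```

```bash
python3 - <<'E'
from h import *
o=state()[0];print(o["joint_positions"])
togo(.63,.22,.25,TH+np.pi/2)
s=look(0);f=s["frame"]
hsv=cv2.cvtColor(f,cv2.COLOR_RGB2HSV)
def edges(): pass
m=((hsv[...,1]>70)&(hsv[...,2]>60)&(hsv[...,0]<32)).astype(np.uint8); m[:167]=0;m[235:]=0;m[:,:205]=0;m[:,312:]=0
for r in (180,190,200,210): print(r,np.where(m[r])[0][[0,-1]])
for c in (235,260,285): print(c,np.where(m[:,c])[0][[0,-1]])
E
```

```text
[-0.7688  0.7756  0.6169  1.8586 -0.6583  0.7248 -0.3085]
tool now [0.5621 0.1469 0.2436] yaw 59.385253636420494 tilt z [-0.0025 -0.0001 -1.    ] shift mm [97.4517 21.2232 -6.5634] az -28.712526483745176
180 [220 298]
190 [220 298]
200 [242 298]
210 [242 297]
235 [171 190]
260 [172 221]
285 [173 222]
```

Request:
apply_moves(
  deltas="0.05 0.011 0 0 0 0 0.0854;0.047 0.01 0 0 0 -10 0.0854;0 0 0 0 0 -10 0.0854;0 0 0 0 0 -8.7 0.0854;0 0 0 0 0 0 0.0854",
)

```text
clock: 11.3
eef_pos: [0.63, 0.2189, 0.2434]
tool_rot: [-2.267, -2.172, 0.003]
contact_force: [0.4, -0.4, -0.4]
opening: 1.002
finger_force: 0.0
```

```bash
python3 - <<'E'
from h import *
s=look(0);c=ray(s,[[219.6,190],[298.6,190],[260,171.6],[260,221.6],[235,170.6],[285,172.6]],.012)
for p in c: print(toreg(p))
o=state()[0];print(o["joint_positions"]);togo(.63,.22,.164,TH+np.pi/2);print(toreg(state()[1]))
E
```

```text
[0.0112 0.1996]
[0.0128 0.0094]
[0.0568 0.103 ]
[-0.0641  0.1015]
[0.0587 0.1634]
[0.0549 0.0425]
[-0.7343  0.8486  0.5113  1.6115 -0.525   0.8251 -0.0486]
tool now [0.63   0.2189 0.2434] yaw 87.41723275035919 tilt z [-0.0031  0.     -1.    ] shift mm [ 1.1292  0.2343 79.3665] az -0.6805473698064856
[-0.015   0.2526]
```

Request:
apply_moves(
  deltas="0 0.008 0.03 0 0 -0.7 0.0854;0 0 0.035 0 0 0 0.0854;0 0 0.014 0 0 0 0.0854;-0.015 0 0 0 0 0 0.0854;-0.017 0 0 0 0 0 0.0854",
)

```text
clock: 11.98
eef_pos: [0.6371, 0.1851, 0.1656]
tool_rot: [-2.253, -2.189, 0.002]
contact_force: [0.7, 0.2, 0.7]
opening: 1.003
finger_force: 0.0
```

Request:
apply_moves(
  deltas="-0.006 0 0 0 0 0 0.0854;-0.006 0 0 0 0 0 0.0854;-0.006 0 0 0 0 0 0.0854;-0.006 0 0 0 0 0 0.0854;-0.006 0 0 0 0 0 0.0854",
)

```text
clock: 12.6
eef_pos: [0.6359, 0.1565, 0.1644]
tool_rot: [-2.25, -2.19, 0.004]
contact_force: [-1.5, 4.1, 3.7]
opening: 0.998
finger_force: 2.3
```

```bash
python3 - <<'E'
from h import *
look(0,"pics/t4.png"); togo(.6366,.07,.164,TH+np.pi/2);print(toreg(state()[1]))
E
```

```text
tool now [0.636  0.1553 0.1644] yaw 88.38314771716777 tilt z [-0.003  -0.0011 -1.    ] shift mm [-85.2788   3.026    0.4729] az 0.28536759700210657
[-0.0069  0.1893]
```

View pics/t4.png

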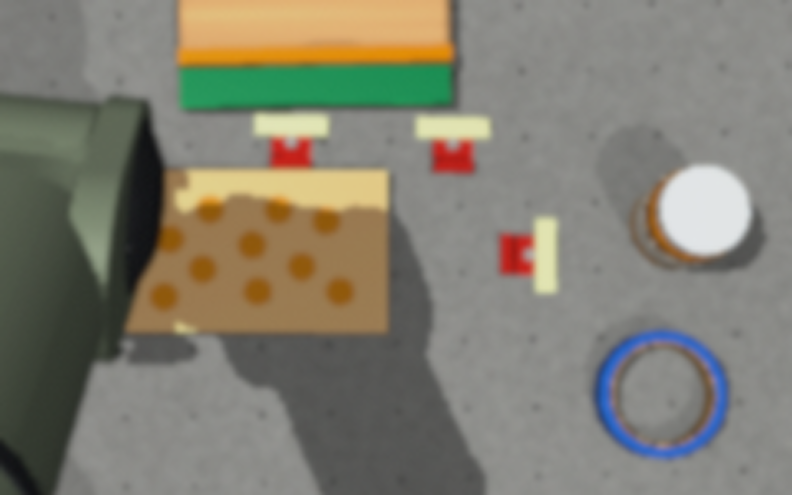

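The panel is now square, its back edge at row 169 right by the back-stop faces and its right edge at column 389, with the side stop at 500. I turn it a hair clockwise so it cannot snag on the right back stop.

Request:
apply_moves(
  deltas="-0.005 0 0 0 0 0.7 0.0854;-0.005 0 0 0 0 0.8 0.0854;-0.006 0 0 0 0 0 0.0854;-0.006 0 0 0 0 0 0.0854;-0.006 0 0 0 0 0 0.0854",
)

```text
clock: 13.28
eef_pos: [0.6346, 0.128, 0.1643]
tool_rot: [-2.279, -2.159, 0.004]
contact_force: [-0.2, 3.4, 1.1]
opening: 1.001
finger_force: 1.1
```

Request:
apply_moves(
  deltas="-0.006 0 0 0 0 0 0.0854;-0.006 0 0 0 0 0 0.0854;-0.006 0 0 0 0 0 0.0854;-0.006 0 0 0 0 0 0.0854;-0.006 0 0 0 0 0 0.0854",
)

```text
clock: 13.9
eef_pos: [0.6329, 0.0982, 0.1643]
tool_rot: [-2.279, -2.16, 0.004]
contact_force: [0.0, 0.7, -0.6]
opening: 0.997
finger_force: 0.7
```

```bash
python3 - <<'E'
from h import *
look(0,"pics/t5.png"); togo(.6366-.007+.0035,.0718,.164,TH+np.pi/2);print(toreg(state()[1]))
E
```

```text
tool now [0.6329 0.0972 0.1644] yaw 86.86412365319987 tilt z [-0.0033 -0.0012 -1.    ] shift mm [-25.3312   1.5548   0.3804] az -1.23365646696581
[-0.008   0.1311]
```

View pics/t5.png

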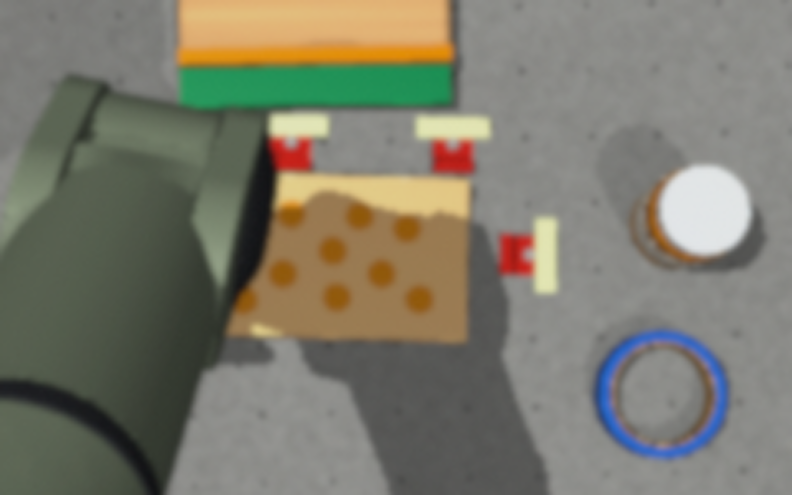

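The panel clears the right back stop. Its right edge is at column 470, and the side stop face is at 500. I push on and straighten.

Request:
apply_moves(
  deltas="-0.005 0 0 0 0 0 0.0854;-0.005 0 0 0 0 0 0.0854;-0.005 0 0 0 0 -0.6 0.0854;-0.003 0 0 0 0 -0.6 0.0854;-0.002 0 0 0 0 0 0.0854",
)

```text
clock: 14.58
eef_pos: [0.632, 0.0784, 0.1643]
tool_rot: [-2.256, -2.183, 0.004]
contact_force: [-0.1, 1.2, 0.1]
opening: 1.001
finger_force: 0.6
```

Request:
apply_moves(
  deltas="-0.001 0 0 0 0 0 0.0854;-0.001 0 0 0 0 0 0.0854;-0.001 0 0 0 0 0 0.0854",
)

```text
clock: 14.95
eef_pos: [0.6319, 0.0756, 0.1643]
tool_rot: [-2.256, -2.183, 0.004]
contact_force: [-0.1, 1.1, -1.1]
opening: 1.0
finger_force: 0.6
```

Request:
apply_moves(
  deltas="-0.001 0 0 0 0 0 0.0854;-0.001 0 0 0 0 0 0.0854",
)

```text
clock: 15.2
eef_pos: [0.6318, 0.0736, 0.1643]
tool_rot: [-2.256, -2.183, 0.004]
contact_force: [1.1, 5.4, -0.4]
opening: 0.997
finger_force: 2.6
```

Request:
apply_moves(
  deltas="-0.001 0 0 0 0 0 0.0854;0 0 0 0 0 0 0.0854",
)

```text
clock: 15.45
eef_pos: [0.6318, 0.0734, 0.1643]
tool_rot: [-2.255, -2.183, 0.003]
contact_force: [-0.6, 5.4, -0.3]
opening: 1.0
finger_force: 3.0
```

Request:
apply_moves(
  deltas="0.003 0 0 0 0 0 0.0854;0.017 0 0 0 0 0 0.0854;0 0 -0.05 0 0 0 0.0854;0 -0.05 -0.03 0 0 0 0.0854;-0.02 -0.05 0 0 0 0 0.0854",
)

```text
clock: 16.08
eef_pos: [0.5314, 0.0778, 0.2463]
tool_rot: [-2.254, -2.187, -0.001]
contact_force: [1.6, -0.4, -0.1]
opening: 1.001
finger_force: 0.0
```

Request:
apply_moves(
  deltas="-0.05 0 0 0 0 0 0.0854;-0.05 0 0 0 0 10 0.0854;0 0 0 0 0 10 0.0854;0 0 0 0 0 10 0.0854;0 0 0 0 0 10 0.0854",
)

```text
clock: 16.7
eef_pos: [0.5291, -0.0231, 0.2448]
tool_rot: [-2.871, -1.273, 0.004]
contact_force: [-0.5, 0.4, -0.8]
opening: 0.998
finger_force: 0.0
```

Request:
apply_moves(
  deltas="0 0 0 0 0 10 0.0854;0 0 0 0 0 10 0.0854;0 0 0 0 0 10 0.0854;0 0 0 0 0 10 0.0854;0 0 0 0 0 10 0.0854",
)

```text
clock: 17.32
eef_pos: [0.5291, -0.0229, 0.2448]
tool_rot: [3.141, -0.059, -0.005]
contact_force: [-0.2, -1.0, -0.8]
opening: 1.007
finger_force: 0.0
```

```bash
python3 - <<'E'
from h import *
print(state()[0]["joint_positions"]); togo(.5267,-.030,.164,TH)
look(0,"pics/t6.png")
E
```

```text
[-0.6431  0.8234  0.8605  1.9999 -0.9218  0.7722 -0.824 ]
tool now [ 0.5291 -0.0229  0.2448] yaw -2.1586664978440626 tilt z [-0.0029 -0.0003 -1.    ] shift mm [-1.9051  7.1301 80.8021] az -0.2564466180097294
```

View pics/t6.png

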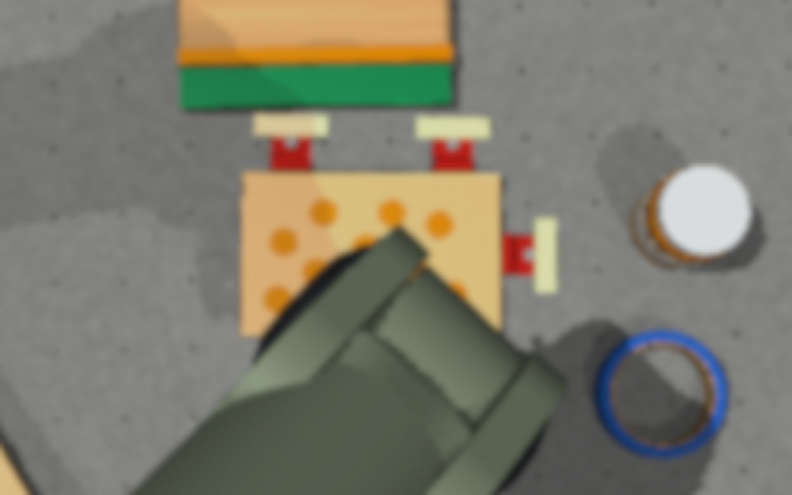

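The panel touches the side stop at column 502 and sits about 2 mm off the back stops. I lower behind the near long edge and push +x.

Request:
apply_moves(
  deltas="-0.002 0.007 0.03 0 0 -0.3 0.0854;0 0 0.035 0 0 0 0.0854;0 0 0.0155 0 0 0 0.0854;0.015 0 0 0 0 0 0.0854;0.012 0 0 0 0 0 0.0854",
)

```text
clock: 18.0
eef_pos: [0.5542, -0.0314, 0.1646]
tool_rot: [3.141, -0.041, -0.004]
contact_force: [-0.9, 0.1, 0.2]
opening: 0.998
finger_force: 0.0
```

Request:
apply_moves(
  deltas="0.003 0 0 0 0 0 0.0854;0.002 0 0 0 0 0 0.0854;0.002 0 0 0 0 0 0.0854",
)

```text
clock: 18.38
eef_pos: [0.5602, -0.0318, 0.1643]
tool_rot: [3.141, -0.043, -0.005]
contact_force: [-1.3, 0.6, 0.1]
opening: 1.001
finger_force: 0.0
```

Request:
apply_moves(
  deltas="0.0015 0 0 0 0 0 0.0854;0.001 0 0 0 0 0 0.0854",
)

```text
clock: 18.62
eef_pos: [0.5628, -0.0319, 0.1642]
tool_rot: [3.141, -0.043, -0.005]
contact_force: [-0.4, -0.5, 0.6]
opening: 0.997
finger_force: 0.0
```

Request:
apply_moves(
  deltas="0.001 0 0 0 0 0 0.0854;0.001 0 0 0 0 0 0.0854",
)

```text
clock: 18.88
eef_pos: [0.5647, -0.032, 0.1641]
tool_rot: [3.141, -0.044, -0.006]
contact_force: [-1.7, -0.6, 0.6]
opening: 1.0
finger_force: 1.0
```

Request:
apply_moves(
  deltas="0.001 0 0 0 0 0 0.0854;0.0005 0 0 0 0 0 0.0854",
)

```text
clock: 19.12
eef_pos: [0.5657, -0.0322, 0.164]
tool_rot: [3.141, -0.044, -0.008]
contact_force: [-9.0, 0.5, 6.4]
opening: 0.998
finger_force: 4.6
```

Request:
apply_moves(
  deltas="0.001 0 0 0 0 0 0.0854;0 0 0 0 0 0 0.0854",
)

```text
clock: 19.38
eef_pos: [0.5661, -0.0322, 0.1639]
tool_rot: [-3.141, 0.044, 0.01]
contact_force: [-12.6, 1.6, 8.7]
opening: 1.001
finger_force: 6.7
```

```bash
python3 - <<'E'
from h import *
togo(.565,-.03,.164,TH);print(toreg(state()[1]),state()[0]["ft_torque"],state()[0]["contact_force"])
E
```

```text
tool now [ 0.5661 -0.0322  0.1639] yaw -1.6140315198417208 tilt z [-0.0064  0.0003 -1.    ] shift mm [-1.1219 -2.1804 -0.0777] az 0.28818835999261244
[-0.0706 -0.0005] [ 0.1455  2.6005 -0.0437] [-12.6274   1.5532   8.6564]
```

Request:
apply_moves(
  deltas="-0.003 0 0 0 0 0 0.0854;-0.02 0 0 0 0 0 0.0854;-0.05 0 -0.05 0 0 0 0.0854;-0.02 0.04 -0.06 0 0 0 0.0854;0 0 0 0 0 0 0.0854",
)

```text
clock: 20.0
eef_pos: [0.4824, -0.065, 0.2615]
tool_rot: [3.141, -0.048, 0.002]
contact_force: [1.3, 0.8, -1.6]
opening: 0.998
finger_force: 0.0
```

```bash
python3 - <<'E'
from h import *
s=look(0);f=s["frame"].astype(float)
# image-edge model check: project predicted register outline, compare panel by top face fit
hsv=cv2.cvtColor(s["frame"],cv2.COLOR_RGB2HSV)
w=ctrl.snapshot("wrist")
cv2.imwrite("pics/w7.png",w["frame"][:,:,::-1])
cv2.imwrite("pics/t7.png",np.vstack([cv2.resize(s["frame"][150:240,250:370,::-1],None,fx=5,fy=5,interpolation=cv2.INTER_CUBIC)]))
print(state()[1])
E
```

```text
[ 0.4832 -0.0628  0.2589]
```

View pics/t7.png

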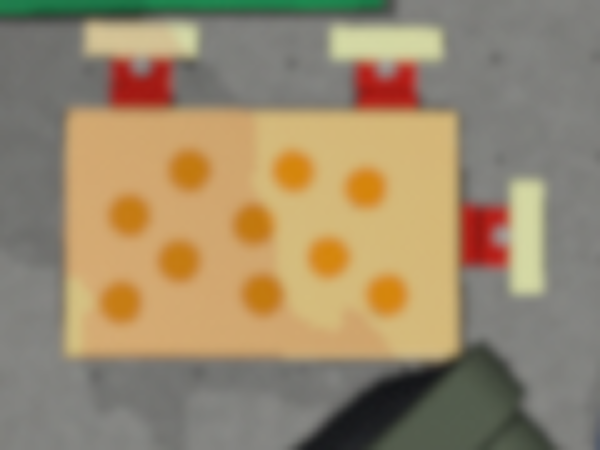

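The panel sits against both back stops (row 108), and the right edge at 459 is next to the side stop at 462. I quantify the y gap with sub-pixel edges before deciding on a nudge.

```bash
python3 - <<'E'
from h import *
s=look(0);f=s["frame"].astype(float)
q=f[...,0]-f[...,2]   # panel strong, grey ~0
def cross(p):  # outermost half-level crossings
    h=np.median(p[len(p)//3:2*len(p)//3])*.5; k=np.where(p>h)[0]; a,b=k[0],k[-1]
    return a-(p[a]-h)/(p[a]-p[a-1]), b+(p[b]-h)/(p[b]-p[b+1])
L=[];Rr=[];B=[]
for r in list(range(176,188))+list(range(206,214)):
    a,b=cross(q[r,250:350]); 
    L.append([a+250,r])
    if r<188: Rr.append([b+250,r])
for c in list(range(288,318))+list(range(266,271))+list(range(335,340)):
    p=q[165:200,c]; h=np.median(p[12:])*.5; k=np.where(p>h)[0][0]
    if k>0: B.append([c,165+k-(p[k]-h)/(p[k]-p[k-1])])
for n,e in (("L",L),("R",Rr),("B",B)):
    t=np.array([toreg(p) for p in ray(s,e,.012)])*1000
    i=1 if n=="B" else 0
    a=np.polyfit(t[:,i],t[:,1-i],1); print(n,"median",np.median(t[:,1-i]),"slope",a[0],"n",len(t))
E
```

```text
L median 95.93197091224008 slope 0.009560460686469773 n 20
R median -93.34637445871104 slope -0.009566562865536856 n 12
B median 58.23046881203813 slope -0.0026100065391823713 n 40
```

Square to 0.003 rad and on the back stops, with perhaps 1 mm left in y. I nudge -y at the middle of the left edge, in line with the side stop, using the outer face of one finger.

Request:
apply_moves(
  deltas="0 -0.05 0 0 0 0 0.0854;0 -0.05 0 0 0 0 0.0854;0.03 -0.05 0 0 0 0 0.0854;0.04 -0.04 0 0 0 0 0.0854;0.04 -0.015 0 0 0 0 0.0854",
)

```text
clock: 20.78
eef_pos: [0.5993, 0.1429, 0.2564]
tool_rot: [3.141, -0.036, -0.008]
contact_force: [-0.1, -0.4, 0.6]
opening: 1.0
finger_force: 0.0
```

Request:
apply_moves(
  deltas="0.04 0 0 0 0 0 0.0854;0.01 0 0 0 0 0 0.0854;0 0 0 0 0 0 0.0854",
)

```text
clock: 21.15
eef_pos: [0.6483, 0.1374, 0.2567]
tool_rot: [3.14, -0.043, -0.007]
contact_force: [-0.1, 0.2, 0.1]
opening: 1.0
finger_force: 0.0
```

```bash
python3 - <<'E'
from h import *
togo(.6425,.1427,.164,TH);print(toreg(state()[1]),state()[0]["joint_positions"])
E
```

```text
tool now [0.6483 0.1374 0.2567] yaw -1.58739836333659 tilt z [-0.0047 -0.0011 -1.    ] shift mm [-5.5398 -5.2587 92.7399] az 0.31482151649774304
[0.006  0.1718] [-0.8073  0.9768  0.9003  1.6287 -0.8839  0.9965 -1.2023]
```

Request:
apply_moves(
  deltas="-0.006 -0.005 0.04 0 0 0.3 0.0854;0 0 0.04 0 0 0 0.0854;0 0 0.0125 0 0 0 0.0854;0 0.01 0 0 0 0 0.0854;0 0.006 0 0 0 0 0.0854",
)

```text
clock: 21.78
eef_pos: [0.6421, 0.1253, 0.1672]
tool_rot: [3.14, -0.053, -0.002]
contact_force: [1.1, -0.5, 0.4]
opening: 1.001
finger_force: 0.0
```

Request:
apply_moves(
  deltas="0 0.002 0 0 0 0 0.0854;0 0.002 0 0 0 0 0.0854;0 0 0 0 0 0 0.0854",
)

```text
clock: 22.15
eef_pos: [0.6417, 0.1226, 0.1659]
tool_rot: [3.141, -0.052, -0.004]
contact_force: [0.3, 0.3, -0.2]
opening: 0.999
finger_force: 0.0
```

Request:
apply_moves(
  deltas="0 0.0015 0 0 0 0 0.0854;0 0.0015 0 0 0 0 0.0854",
)

```text
clock: 22.4
eef_pos: [0.6415, 0.1195, 0.1656]
tool_rot: [3.141, -0.051, -0.005]
contact_force: [0.2, -0.3, -0.6]
opening: 0.999
finger_force: 0.0
```

Request:
apply_moves(
  deltas="0 0.001 0 0 0 0 0.0854;0 0.001 0 0 0 0 0.0854",
)

```text
clock: 22.65
eef_pos: [0.6415, 0.1174, 0.1656]
tool_rot: [3.141, -0.052, -0.005]
contact_force: [0.0, -0.7, 0.6]
opening: 1.002
finger_force: 0.0
```

Request:
apply_moves(
  deltas="0 0.001 0 0 0 0 0.0854;0 0.001 0 0 0 0 0.0854",
)

```text
clock: 22.9
eef_pos: [0.6415, 0.1157, 0.1657]
tool_rot: [3.141, -0.051, -0.005]
contact_force: [0.3, 2.6, 2.7]
opening: 0.999
finger_force: 1.4
```

Request:
apply_moves(
  deltas="0 0.001 0 0 0 0 0.0854;0 0.0005 0 0 0 0 0.0854",
)

```text
clock: 23.15
eef_pos: [0.6415, 0.1141, 0.1658]
tool_rot: [3.141, -0.052, -0.004]
contact_force: [-0.4, 3.3, 4.7]
opening: 0.998
finger_force: 2.1
```

Request:
apply_moves(
  deltas="0 0.001 0 0 0 0 0.0854;0 0 0 0 0 0 0.0854",
)

```text
clock: 23.4
eef_pos: [0.6414, 0.1131, 0.1658]
tool_rot: [3.141, -0.052, -0.004]
contact_force: [0.3, 4.0, 4.5]
opening: 1.002
finger_force: 2.6
```

Request:
apply_moves(
  deltas="0 0.001 0 0 0 0 0.0854;0 0 0 0 0 0 0.0854",
)

```text
clock: 23.65
eef_pos: [0.6414, 0.1121, 0.1658]
tool_rot: [3.141, -0.052, -0.004]
contact_force: [0.4, 4.6, 5.9]
opening: 1.003
finger_force: 2.9
```

```bash
cat >m.py <<'E'
from h import *
s=look(0);f=s["frame"].astype(float);q=f[...,0]-f[...,2]
Rr=[];B=[]
for r in range(176,188):
    p=q[r,300:350];h=.5*np.median(p[:25]);b=np.where(p>h)[0][-1];Rr.append([300+b+(p[b]-h)/(p[b]-p[b+1]),r])
for c in list(range(288,318))+list(range(335,340)):
    p=q[165:200,c]; h=np.median(p[12:])*.5; k=np.where(p>h)[0][0]
    if k>0: B.append([c,165+k-(p[k]-h)/(p[k]-p[k-1])])
for n,e in (("R",Rr),("B",B)):
    t=np.array([toreg(p) for p in ray(s,e,.012)])*1000; i=1 if n=="B" else 0
    print(n,np.median(t[:,1-i]),np.polyfit(t[:,i],t[:,1-i],1)[0],len(t))
E
python3 m.py
```

```text
R -93.92993083817737 -0.00579595345107564 12
B 58.717528732246166 -0.004968790700592672 35
```

Request:
apply_moves(
  deltas="0 0.001 0 0 0 0 0.0854;0 0.001 0 0 0 0 0.0854;0 0 0 0 0 0 0.0854",
)

```text
clock: 24.08
eef_pos: [0.6414, 0.1113, 0.1659]
tool_rot: [-3.14, 0.05, 0.005]
contact_force: [0.0, 11.2, 8.5]
opening: 1.0
finger_force: 7.1
```

```bash
python3 m.py
```

```text
R -93.97332798343623 -0.0042591655318037925 12
B 58.70140879825688 -0.004322501093529773 35
```

Firm contact, and the edge no longer moves, so it is snug. I retreat sideways and lift.

Request:
apply_moves(
  deltas="0 -0.004 0 0 0 0 0.0854;0 -0.02 0 0 0 0 0.0854;0 0 -0.05 0 0 0 0.0854;-0.02 -0.02 -0.06 0 0 0 0.0854;0 0 0 0 0 0 0.0854",
)

```text
clock: 24.75
eef_pos: [0.6241, 0.156, 0.2755]
tool_rot: [-3.14, 0.048, -0.001]
contact_force: [1.1, 1.0, -0.9]
opening: 1.003
finger_force: 0.0
```

```bash
python3 m.py; python3 - <<'E'
from h import *
print(state()[1],state()[0]["qvel"],state()[0]["contact_force"])
s=ctrl.snapshot("top");f=s["frame"]
cv2.imwrite("pics/t8.png",cv2.resize(f[90:250,240:430,::-1],None,fx=3.7,fy=3.7,interpolation=cv2.INTER_CUBIC))
E
```

```text
R -93.71071662658855 -0.0615324821170572 12
B 58.52575934926007 0.004713719757931143 35
[0.6239 0.1554 0.2734] [ 0.0316  0.0411 -0.0287  0.0128 -0.008  -0.0133  0.0122] [ 0.0322  0.0086 -0.698 ]
```

View pics/t8.png

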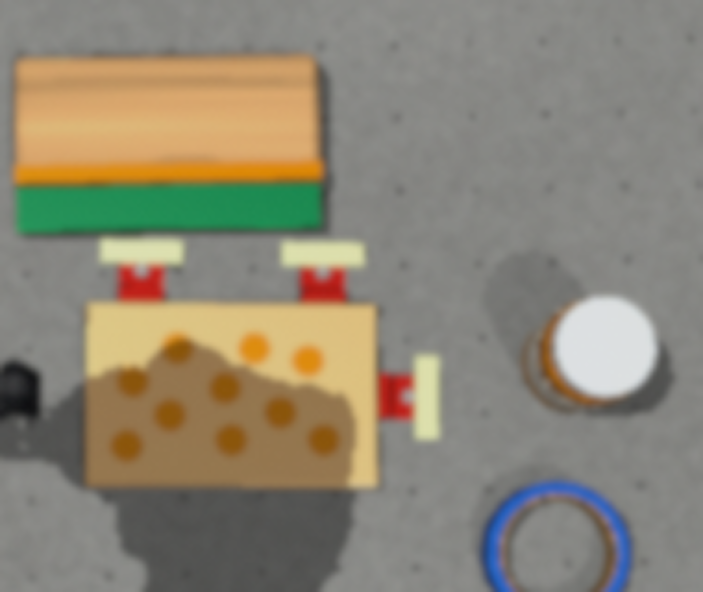

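The panel touches both back stops (row 303) and the side stop (column 378). The jar, tape roll and squeegee are unmoved, and the robot is clear.

```bash
python3 -c "
from plant import ctrl
print(ctrl.sign_off())"
```

```text
the job is handed in; nothing more can be done
None
```

The job is handed in: in the last picture the panel lay flat against both back stops and the side stop, with the jar, tape roll and squeegee where they were. The hand-in returned no verdict, and I viewed 12 pictures, two over the limit of 10.

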